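Set the dispensing head of a fraction collector to its marked stop

TASK

On the fraction collector, press down the rubber pad in the middle of the dispensing head's carriage to free its brake and, keeping it pressed, push the carriage along the rail until it rests against the stop that carries the diamond-shaped plate; then let go so that the brake holds it there. Never drag the carriage while its pad is up or use heavy force (a firm fingertip is enough), and leave the tube racks, the flask and the vial where they stand.

Things in the scene. Friction and masses are not known exactly. Their poses are not given: they have to be found in the camera images.
- collector: Fraction collector, fixed: grey deck 300 x 540 mm, 26 mm high; a white tower at each end (75 x 35 mm, 176 mm high, centred 247.5 mm from the middle) and between them a rail of two aluminium bars, 46 mm wide overall, top 150 mm above the work surface. Origin: on the work surface under the deck's centre; y runs along the rail, x across it (away from the robot), z up. Turned by up to 20 degrees.
- carriage (a joint): Position of the dispensing head's carriage along the rail (m): 0 at the middle of the rail, growing along the collector's +y; travel +-0.17. With the pad up the brake holds it against pushes of 20 to 30 N; with the pad pressed it slides with 1 to 2 N. It does not spring back.
- carriage_mid (a point): Point at the rail's top (z = 150 mm), midway along and across the carriage. The grey carriage is 90 mm long along the rail, 60 mm wide, plus a white nozzle block out to 55 mm on its +x side. At each of its ends stands a cross wall 11 mm thick, top 36 mm above this point; the 68 mm clear between the walls holds the press pad.
- pad_top (a point): Middle of the top face of the black rubber press pad, 40 mm (across) x 58 mm (along the rail), in the carriage's middle, facing up. At rest it is 24 mm above the rail's top and 12 mm below the tops of the carriage's end walls.
- key (a joint): How far the pad is pressed down (m): about 0 at rest, full travel 0.007 (hard stop). A spring pushes it up: about 7 N to start, 10.5 N at the bottom. The brake is free once it is down by 0.001 and bites again when it comes up.
- flag_stop: The marked stop: aluminium block 50 mm (across) x 20 mm (along the rail) x 30 mm high, fixed on the rail near either end; on its top a flat aluminium diamond plate (30 mm square turned 45 degrees, top 34 mm above the rail's top) juts out on the -x side to 66 mm. Origin: at the rail's top, midway along and across the block; axes as the collector's. Carriage resting against it: carriage_mid is 55 mm from here.
- plain_stop: The other stop, towards the rail's other end: the same block without the plate. Origin as for flag_stop.
- rack_a: Loose white rack full of sample tubes, 85 x 165 mm, 65 mm high, standing on the deck under the rail. Origin: centre of its underside.
- rack_b: A second such rack beside it, under the other half of the rail.
- flask: Loose conical glass flask, 62 mm wide, 82 mm high, on the deck on the far side of the rail. Origin: centre of its underside.
- vial: Loose small jar with a white cap, 28 mm wide, 55 mm high, on the deck on the robot's side of the rail. Origin: centre of its underside.

How it is judged (in metres and radians):
On the way, in this order (a step that is already met when the one before it is completed fails the run):
1. the pad is pressed while the carriage is still away from the marked stop (value of joint key above 0.001 m and not (horizontal distance between carriage_mid and flag_stop below 0.058 m)), for 0.1 s.
2. the carriage is against the marked stop with the pad still pressed (horizontal distance between carriage_mid and flag_stop below 0.058 m and value of joint key above 0.0008 m), for 0.1 s.
At the end, for the whole second after the job is handed in: The carriage rests against the stop with the diamond plate (gap under 3 mm), at rest, its pad up again (within 0.8 mm) so that the brake holds; racks, flask and vial within 10 mm of where they stood (horizontal distance between carriage_mid and flag_stop below 0.058 m and value of joint key below 0.0008 m and velocity of joint carriage between -0.005 and 0.005 m/s and distance of each of rack_a, rack_b, flask, vial from where it was at the start of the episode below 0.01 m); the robot touches nothing.
It fails at once if the carriage is dragged against its brake (it moves faster than 8 mm/s under a push of over 15 N with the pad up) (value of joint key below 0.0003 m and contact force between the fingers and collector above 15 N and (velocity of joint carriage above 0.008 m/s or velocity of joint carriage below -0.008 m/s)).
It fails at once if heavy force on the carriage or its pad (over 60 N) (contact force between the fingers and collector above 60 N).
It fails at once if a rack, the flask or the vial is knocked, tipped or carried (moved over 10 mm or tilted over 0.2 rad) (distance of any of rack_a, rack_b, flask, vial from where it was at the start of the episode above 0.01 m or angle between any of rack_a, rack_b, flask, vial's own z axis and vertical above 0.2 rad).
It also fails if it takes over 38 s, if anything falls off the work surface, if the arm or the gripper's body presses on something with over 40 N, if the wrist force passes 120 N, or if a joint passes its speed limit or range.

ROBOT

A 6-joint arm with a two-finger parallel gripper is mounted at the origin on the work surface. World frame = base frame: x ahead of the robot, y to its left, z up, the work surface at z = 0. Lengths are in mm, angles in degrees, forces in N, time in s.
With the tool pointing down it reaches from about 300 to 850 mm from the base axis. Payload 4.2 kg.
Tool frame: the origin (TCP) lies at the very end of the fingers, on their centre line; the grasp point (between the pads) lies 19 mm behind it (env.grasp_offset is the distance from the TCP to the grasp point, in mm); z points along the fingers, y is the line along which they close (so a half turn about z gives the same grasp; the last joint's range is limited). The gripper opens to 91 mm and grips with 3 to 60 N. Pads are 32 mm wide; open, the fingers measure 118 mm over their backs; the gripper's body (76 mm by 178 mm) begins 60 mm behind the grasp point.
Start: joints at [-72.995, 18.312, 89.639, -0, 72.044, -1.146], TCP at [179.132, -546.402, 213.976] pointing down, gripper open.
Joint ranges: [-177.97, 177.97], [-48.28, 115.42], [12.27, 149.76], [-77.06, 257.06], [2.81, 150.46], [-146.56, 146.56]. Speed limits (degrees/s): [147.25, 147.25, 180, 180, 180, 180].

INTERFACE

Orientations are given as [roll, pitch, yaw] about the fixed x, y, z axes, in that order (R = Rz(yaw) Ry(pitch) Rx(roll)).
In Python, from workcell import env, eyes gives the robot as it stands.
- The arm moves only by the tool send_rows, never from a script. Its arguments are lists of equal length, an entry for each row: "grip": the opening, from -1 (shut) to 1 (fully open), so that 0 is half open; "xyz": the shift along the world's x, y, z in m, a list of three; "yaw": the turn about the world's z in degrees. A call has 1 to 8 rows; each row is the pose to reach, as a shift and turn from the pose commanded when the call began; what a row does not reach only later rows make up. A row lasts 1/12 s, in which the tool goes at most 41.7 mm and 7.16 degrees, less where a joint would pass 70% of its speed; a pose out of reach is approached as far as the arm can. A call with a gripper value outside its range is refused whole. The fingers move at their own pace and stop on an object; "grip_force" is the grip in N (left out, the last holds). Time passes only in rows, so rows that repeat a pose let the fingers close. It gives the time, the measured TCP pose, the force, the opening and the grip force at its end, in the units of the state.
- env.state(): the state, without advancing time (a new reading comes with each control period).
- eyes.grab_frame(name): name is "scene" or "side" or "wrist"; returns a dict with "frame" (420x560x3 uint8, red, green, blue), "fx", "fy", "cx", "cy" (pixels), "D" ([k1, k2, p1, p2, k3] as OpenCV has them; the pictures are not rectified), "pose" (4x4, takes a point from camera to world coordinates). Camera axes: x right, y down, z forward; pixel columns grow to the right and rows downward; lengths in mm; the calibration is good to about 2 mm. A picture is of the moment at which its call begins. There is no depth.
- env.job_done(): hands the job in; it is judged then, once.
The state is a dict: "time_s": time; "qpos": joint angles; "qvel": joint speeds; "effort": joint torques, N m; "ee_pos": TCP position; "ee_rot": TCP orientation; "force": force on the tool from outside, world axes, zero at the start; "torque": the same for the moment, N m; "gripper_width": finger opening in mm; "gripper_force": force on a finger pad.
Only numpy, scipy, OpenCV 4.12 (cv2) and the standard library are available. Lean on these libraries where they do the work, as an engineer would, in place of code of your own. Each camera call takes 0.05 s, during which the arm holds its last target. There are 200 camera calls.

## Working session

There is one attempt and no reset: what is moved stays moved. The work goes in short steps, Python scripts to look and compute and a tool call to move; the robot and the scene stay as the last step left them, time stands still between calls to the robot, and variables do not carry over. Pictures are saved under pics/ and viewed, at most 10 in all, crops included, and the job is handed in when it is done.

Besides the shell and the picture viewer there is one more tool, called after "Call:" as name([rows], argument=value, ...), one row to a line, values as JSON. send_rows: Moves the arm, as the interface text tells. Its arguments: {"type":"object","properties":{"grip":{"type":"array"},"xyz":{"type":"array"},"yaw":{"type":"array"},"grip_force":{"type":"number"}},"required":["grip","xyz","yaw"]}

```bash
mkdir -p pics; ls; cat > h.py <<'E'
import cv2,numpy as np,pickle
from workcell import env,eyes
def grab(n,f):
    d=eyes.grab_frame(n); cv2.imwrite(f'pics/{f}.png',d['frame'][:,:,::-1]); pickle.dump(d,open(f'pics/{f}.pkl','wb')); return d
def load(f): return pickle.load(open(f'pics/{f}.pkl','rb'))
def K(d): return np.array([[d['fx'],0,d['cx']],[0,d['fy'],d['cy']],[0,0,1.]])
def ray(d,uv,z):
    p=cv2.undistortPoints(np.array([[uv]],float),K(d),np.array(d['D'],float))[0,0]
    T=np.array(d['pose']);v=T[:3,:3]@[p[0],p[1],1];o=T[:3,3]
    return o+v*(z-o[2])/v[2]
def proj(d,P):
    T=np.linalg.inv(np.array(d['pose']));r,_=cv2.Rodrigues(T[:3,:3])
    return cv2.projectPoints(np.array(P,float).reshape(-1,3),r,T[:3,3],K(d),np.array(d['D'],float))[0][:,0]
E
python3 - <<'E'
from h import *
a=grab('scene','s1');b=grab('side','d1')
cv2.imwrite('pics/both.png',np.hstack([a['frame'],b['frame']])[:,:,::-1][:, :])
s=env.state();print(s['ee_pos'],s['ee_rot'],s['time_s'],a['pose'],b['pose'])
E
```

```text
pics
[ 178.99613546 -545.95507028  213.21548973] [-1.79909701e+02 -2.34186388e-03  1.81510511e+01] 0.1 [[-1.88226099e-01  5.71010804e-01 -7.99072961e-01  1.26721163e+03]
 [ 9.81987733e-01  9.57815473e-02 -1.62868009e-01  1.54165954e+02]
 [-1.64629478e-02 -8.15335856e-01 -5.78754191e-01  6.74358202e+02]
 [ 0.00000000e+00  0.00000000e+00  0.00000000e+00  1.00000000e+00]] [[-9.36459300e-01 -2.43697575e-01  2.52300359e-01  3.52525386e+02]
 [-3.50775411e-01  6.49017260e-01 -6.75080149e-01  5.21177126e+02]
 [ 7.68107721e-04 -7.20685846e-01 -6.93261366e-01  6.21406365e+02]
 [ 0.00000000e+00  0.00000000e+00  0.00000000e+00  1.00000000e+00]]
```

View pics/s1.png

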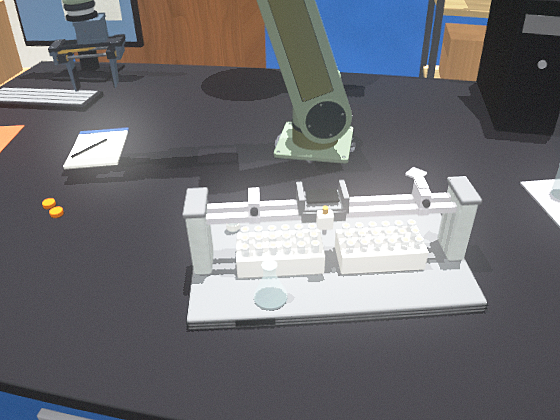

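View pics/d1.png

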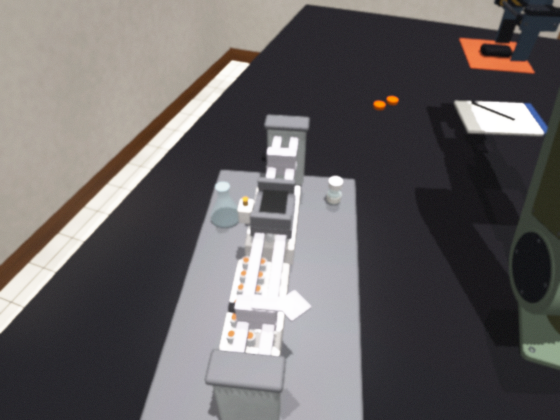

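The marked stop (diamond at ~(416,174) in scene and (292,305) in side) is at the collector's +y end. The carriage is near the middle, pad at about (322,190) in scene. I'll enlarge to measure.

```bash
python3 - <<'E'
from h import *
a=load('s1')['frame'][150:270,175:495,::-1];b=load('d1')['frame'][105:405,190:330,::-1]
cv2.imwrite('pics/c1.png',cv2.resize(a,None,fx=2.5,fy=2.5,interpolation=2))
cv2.imwrite('pics/c2.png',cv2.resize(b,None,fx=2,fy=2,interpolation=2))
E
```

```text
(no output)
```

View pics/c1.png

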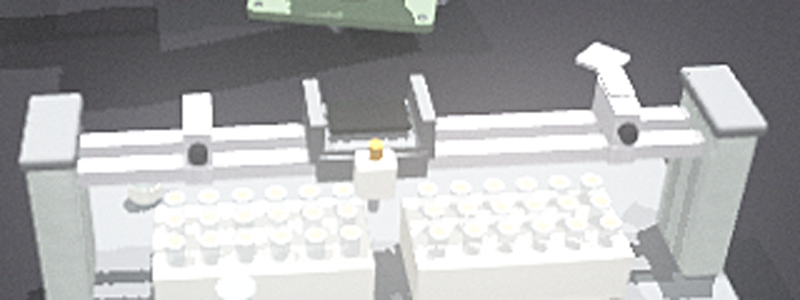

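View pics/c2.png

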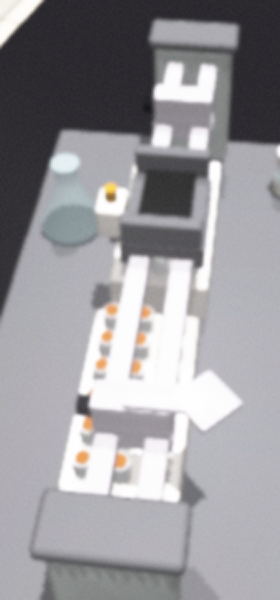

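```bash
cat > fit.py <<'E'
from h import *
from scipy.optimize import least_squares
A=load('s1');B=load('d1')
s=lambda u,v:(u/2.5+175,v/2.5+150); d=lambda u,v:(u/2+190,v/2+105)
# (cam, uv, local x, y const, coeff c, coeff f, z)
o=[]
def add(c,uv,x,y,z,k=0,f=0): o.append((c,uv,x,y,z,k,f))
for uv,x,y in [((28,95),-37.5,-265),((82,95),-37.5,-230),((75,163),37.5,-230),((22,163),37.5,-265),((682,70),-37.5,230),((733,66),-37.5,265),((765,127),37.5,265),((715,131),37.5,230)]: add(0,s(*uv),x,y,176)
for uv,x,y in [((48,492),37.5,230),((188,500),-37.5,230),((186,565),-37.5,265),((33,558),37.5,265),((152,24),37.5,-265),((238,26),-37.5,-265),((236,46),-37.5,-230),((150,44),37.5,-230)]: add(1,d(*uv),x,y,176)
for uv,x,y in [((305,82),-30,-45),((316,82),-30,-34),((411,76),-30,34),((424,76),-30,45),((435,125),30,45)]: add(0,s(*uv),x,y,186,1)
for uv,x,y in [((138,150),30,-45),((210,150),-30,-45)]: add(1,d(*uv),x,y,186,1)
for uv,x,y in [((577,61),-44.8,-21.2),((630,62),-44.8,21.2),((598,43),-66,0)]: add(0,s(*uv),x,y,184,0,1)
for uv,x,y in [((241,402),-66,0),((208,372),-44.8,-21.2),((213,429),-44.8,21.2)]: add(1,d(*uv),x,y,184,0,1)
def W(p,x,y,z):
    c,n=np.cos(p[2]),np.sin(p[2]);return [p[0]+c*x-n*y,p[1]+n*x+c*y,z]
def res(p):
    return np.concatenate([proj((A,B)[c],W(p,x,y+k*p[3]+f*p[4],z))[0]-uv for c,uv,x,y,z,k,f in o])
r=least_squares(res,[500,80,0,0,150],x_scale=[100,100,.1,100,100],loss='soft_l1')
p=r.x
if __name__=='__main__':
    print(p,np.degrees(p[2]));print(res(p).reshape(-1,2).round(1).tolist())
    print('pad',W(p,0,p[3],174),'goal',W(p,0,p[4]-55,174))
E
python3 fit.py
```

```text
[ 5.18257834e+02  9.89746578e+01  2.53497320e-01 -1.92755040e+01
  1.66109960e+02] 14.524326557320887
[[1.7, 1.1], [-1.0, 0.2], [-0.7, -3.4], [0.3, -2.4], [1.3, -1.3], [-1.7, -0.5], [0.6, -3.0], [2.2, -3.7], [0.8, -0.3], [-2.6, 2.4], [-4.8, 1.1], [1.6, -2.9], [1.5, -2.4], [-3.2, -1.2], [-3.2, -1.3], [0.3, -2.6], [-0.6, -1.4], [0.9, -1.7], [-0.4, -1.0], [0.2, -1.3], [1.6, -2.7], [-2.0, -3.5], [-0.5, -1.0], [-0.3, -1.4], [0.1, -2.7], [-1.0, -0.3], [-0.2, 0.4], [-0.1, -0.8], [-5.3, 0.9]]
pad [np.float64(523.0919574885521), np.float64(80.31517491568145), 174] goal [np.float64(490.39245198016664), np.float64(206.53368167389712), 174]
```

Call:
send_rows([
  [0,0,0.035],
  [0.01,0.015,0.07],
  [0.025,0.045,0.08],
  [0.043,0.078,0.08],
  [0.061,0.111,0.08],
  [0.079,0.144,0.08],
  [0.097,0.177,0.08],
  [0.115,0.21,0.08],
], grip=[-1,-1,-1,-1,-1,-1,-1,-1], yaw=[0,0,-1,-2,-3,-3.65,-3.65,-3.65], grip_force=20)

```text
time_s: 0.77
ee_pos: [294.4, -334.6, 293.7]
ee_rot: [-180.0, 0.0, 14.5]
force: [1.2, 0.3, -0.9]
gripper_width: 40.9
gripper_force: 0.0
```

Call:
send_rows([
  [0.018,0.033,0],
  [0.036,0.066,0],
  [0.054,0.099,0],
  [0.072,0.132,0],
  [0.09,0.165,0],
  [0.108,0.198,0],
  [0.126,0.231,0],
  [0.144,0.264,0],
], grip=[-1,-1,-1,-1,-1,-1,-1,-1], yaw=[0,0,0,0,0,0,0,0])

```text
time_s: 1.43
ee_pos: [438.4, -70.5, 293.8]
ee_rot: [180.0, 0.0, 14.5]
force: [0.7, 0.1, 0.3]
gripper_width: 0.5
gripper_force: 0.0
```

Call:
send_rows([
  [0.018,0.03,0],
  [0.036,0.06,0],
  [0.054,0.09,0],
  [0.07,0.12,0],
  [0.08,0.14,0],
  [0.085,0.152,0],
  [0.085,0.152,0],
  [0.085,0.152,0],
], grip=[-1,-1,-1,-1,-1,-1,-1,-1], yaw=[0,0,0,0,0,0,0,0])

```text
time_s: 2.1
ee_pos: [522.6, 79.2, 293.5]
ee_rot: [180.0, 0.1, 14.5]
force: [0.3, -0.5, 0.0]
gripper_width: 0.4
gripper_force: 0.0
```

```bash
python3 - <<'E'
from fit import *
w=grab('wrist','w1')
print(env.state()['ee_pos'])
pts=[W(p,x,p[3]+y,186) for x in(-30,30) for y in(-45,-34,34,45)]+[W(p,x,p[4]+y,184) for x,y in[(-66,0),(-44.8,-21.2),(-44.8,21.2)]]+[W(p,0,p[3],174)]
im=cv2.resize(w['frame'][:,:,::-1],None,fx=1.4,fy=1.4)
for q in proj(w,pts)*1.4: cv2.circle(im,tuple(int(v) for v in q),2,(0,0,255),-1)
cv2.imwrite('pics/w1o.png',im)
E
```

```text
[522.4832734   78.64683899 293.78330383]
```

View pics/w1o.png

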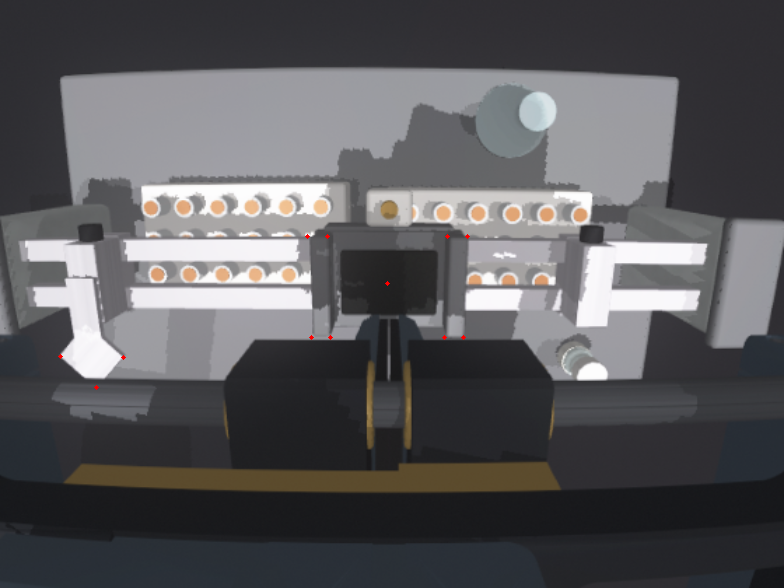

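The overlay matches the close view to about 2 mm: pad centre ~(390,281), walls clear of the closed fingers. Descending slightly toward the +y side of the pad.

Call:
send_rows([
  [-0.002,0.008,-0.02],
  [-0.002,0.008,-0.045],
  [-0.002,0.008,-0.07],
  [-0.002,0.008,-0.09],
  [-0.002,0.008,-0.1],
  [-0.002,0.008,-0.108],
  [-0.002,0.008,-0.112],
  [-0.002,0.008,-0.114],
], grip=[-1,-1,-1,-1,-1,-1,-1,-1], yaw=[0,0,0,0,0,0,0,0])

```text
time_s: 2.82
ee_pos: [521.4, 87.1, 180.3]
ee_rot: [180.0, -0.0, 14.5]
force: [-0.6, 0.0, 0.5]
gripper_width: 0.4
gripper_force: 0.0
```

Call:
send_rows([
  [0,0,-0.001],
  [0,0,-0.002],
  [0,0,-0.003],
  [0,0,-0.004],
  [0,0,-0.005],
  [0,0,-0.006],
  [0,0,-0.007],
  [0,0,-0.007],
], grip=[-1,-1,-1,-1,-1,-1,-1,-1], yaw=[0,0,0,0,0,0,0,0])

```text
time_s: 3.48
ee_pos: [521.3, 87.7, 173.4]
ee_rot: [180.0, -0.0, 14.5]
force: [-2.1, 0.4, 4.4]
gripper_width: 0.6
gripper_force: 2.0
```

Contact starting at z≈173.5; press about 4 mm more.

Call:
send_rows([
  [0,0,-0.001],
  [0,0,-0.002],
  [0,0,-0.003],
  [0,0,-0.004],
  [0,0,-0.0045],
  [0,0,-0.0045],
  [0,0,-0.0045],
  [0,0,-0.0045],
], grip=[-1,-1,-1,-1,-1,-1,-1,-1], yaw=[0,0,0,0,0,0,0,0])

```text
time_s: 4.15
ee_pos: [521.3, 87.7, 169.6]
ee_rot: [180.0, -0.1, 14.5]
force: [-1.3, -0.1, 7.9]
gripper_width: 0.5
gripper_force: 3.9
```

Call:
send_rows([
  [-0.0005,0.002,0],
  [-0.001,0.004,0],
  [-0.002,0.008,0],
  [-0.003,0.012,0],
  [-0.004,0.0155,0],
  [-0.005,0.0194,0],
  [-0.006,0.0232,0],
  [-0.007,0.0271,0],
], grip=[-1,-1,-1,-1,-1,-1,-1,-1], yaw=[0,0,0,0,0,0,0,0])

```text
time_s: 4.82
ee_pos: [514.5, 114.4, 169.7]
ee_rot: [179.9, -0.1, 14.5]
force: [-1.8, -1.9, 7.8]
gripper_width: 0.3
gripper_force: 3.9
```

Call:
send_rows([
  [-0.0015,0.0058,0],
  [-0.003,0.0116,0],
  [-0.0045,0.0174,0],
  [-0.006,0.0232,0],
  [-0.0075,0.029,0],
  [-0.009,0.0348,0],
  [-0.0105,0.0406,0],
  [-0.012,0.0464,0],
], grip=[-1,-1,-1,-1,-1,-1,-1,-1], yaw=[0,0,0,0,0,0,0,0])

```text
time_s: 5.48
ee_pos: [502.7, 161.1, 169.7]
ee_rot: [179.9, -0.1, 14.5]
force: [-1.6, -2.0, 7.4]
gripper_width: 0.8
gripper_force: 3.9
```

Call:
send_rows([
  [-0.0015,0.0058,0],
  [-0.003,0.0116,0],
  [-0.0045,0.0174,0],
  [-0.006,0.0232,0],
  [-0.0075,0.029,0],
  [-0.0085,0.033,0],
  [-0.0095,0.037,0],
  [-0.0095,0.037,0],
], grip=[-1,-1,-1,-1,-1,-1,-1,-1], yaw=[0,0,0,0,0,0,0,0])

```text
time_s: 6.15
ee_pos: [493.1, 199.0, 169.8]
ee_rot: [-180.0, -0.1, 14.5]
force: [-1.5, 1.0, 7.6]
gripper_width: 0.7
gripper_force: 3.9
```

Call:
send_rows([
  [-0.0005,0.002,0],
  [-0.001,0.004,0],
  [-0.0015,0.006,0],
  [-0.002,0.008,0],
  [-0.0025,0.01,0],
  [-0.003,0.012,0],
  [-0.0035,0.0135,0],
  [-0.0038,0.0145,0],
], grip=[-1,-1,-1,-1,-1,-1,-1,-1], yaw=[0,0,0,0,0,0,0,0])

```text
time_s: 6.82
ee_pos: [489.5, 212.7, 169.8]
ee_rot: [180.0, -0.1, 14.5]
force: [0.2, -1.0, 7.9]
gripper_width: -0.1
gripper_force: 3.9
```

```bash
python3 - <<'E'
from h import *
a=grab('scene','s2');b=grab('side','d2')
A=cv2.resize(a['frame'][150:270,275:495],(800,436),interpolation=2)
cv2.imwrite('pics/s2c.png',A[:,:,::-1])
cv2.imwrite('pics/d2c.png',cv2.resize(b['frame'][155:405,180:330,::-1],(360,600)))
E
```

```text
(no output)
```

View pics/s2c.png

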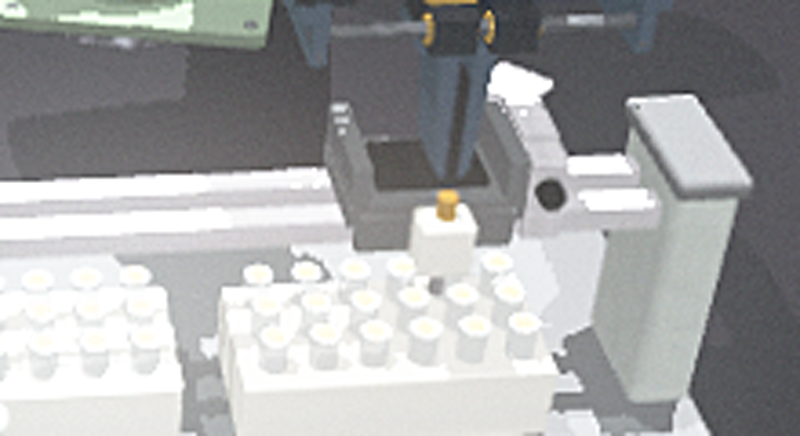

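The carriage is almost against the stop (wall at ~x=525, stop at ~530); creep on until the lateral force rises.

Call:
send_rows([
  [-0.0002,0.001,0],
  [-0.0004,0.0018,0],
  [-0.0006,0.0025,0],
  [-0.0008,0.0032,0],
  [-0.001,0.0039,0],
  [-0.001,0.0039,0],
  [-0.001,0.0039,0],
  [-0.001,0.0039,0],
], grip=[-1,-1,-1,-1,-1,-1,-1,-1], yaw=[0,0,0,0,0,0,0,0])

```text
time_s: 7.58
ee_pos: [489.0, 215.5, 169.8]
ee_rot: [179.8, -0.2, 14.5]
force: [-0.4, -5.2, 7.5]
gripper_width: 0.3
gripper_force: 3.9
```

Call:
send_rows([
  [-0.0003,0.001,0],
  [-0.0005,0.002,0],
  [-0.0008,0.003,0],
  [-0.001,0.004,0],
  [-0.001,0.004,0],
  [-0.001,0.004,0],
], grip=[-1,-1,-1,-1,-1,-1], yaw=[0,0,0,0,0,0])

```text
time_s: 8.08
ee_pos: [488.1, 219.5, 169.8]
ee_rot: [179.8, -0.2, 14.5]
force: [0.9, -4.1, 7.2]
gripper_width: 0.4
gripper_force: 3.9
```

Force saturates at ~4–5 N (fingers slipping on the pad, versus ~2 N while sliding): the carriage is at the stop. Lift straight up.

Call:
send_rows([
  [0,0,0.002],
  [0,0,0.004],
  [0,0,0.007],
  [0,0,0.012],
  [0,0,0.03],
  [0,0,0.06],
  [0,0,0.09],
  [0,0,0.12],
], grip=[-1,-1,-1,-1,-1,-1,-1,-1], yaw=[0,0,0,0,0,0,0,0])

```text
time_s: 8.75
ee_pos: [486.3, 220.6, 289.4]
ee_rot: [-180.0, 0.1, 14.5]
force: [1.0, 0.2, 0.1]
gripper_width: 0.7
gripper_force: 0.0
```

```bash
python3 - <<'E'
from h import *
w=grab('wrist','w2');a=grab('scene','s3')
x=cv2.resize(a['frame'][170:250,380:480],(500,400),interpolation=2); y=cv2.resize(w['frame'][120:300,100:400],(500,300))
cv2.imwrite('pics/f.png',np.vstack([x[:300],y])[:,:,::-1])
E
```

```text
(no output)
```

View pics/f.png

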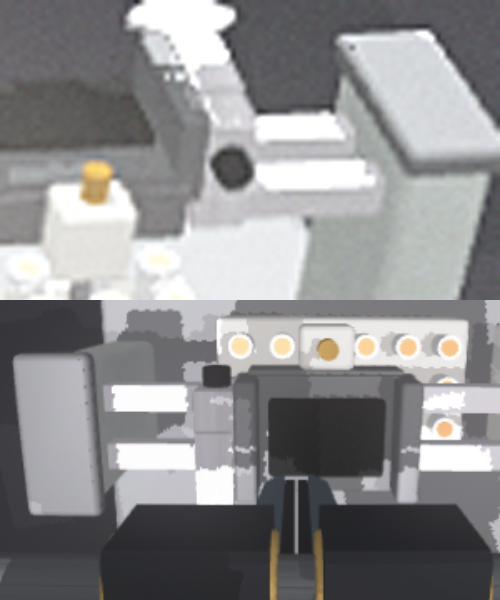

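The carriage wall sits flush against the stop in both views (wrist crop at x≈234) and the pad is free. Handing in.

```bash
python3 -c "
from workcell import env
print(env.job_done())"
```

```text
the job is handed in; nothing more can be done
None
```

I pressed the pad, pushed the carriage about 131 mm until it sat flush against the diamond-plate stop in both camera views, then lifted clear so the brake holds it; the job is handed in at about 9 s, and no verdict was returned.

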